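# Count three bearing balls out of the dispenser

### The job

Count exactly three bearing balls into the tray with the ball dispenser: for each one press its handle fully home against the loading stop so that a ball drops into the feed block, then push it a quarter turn until it is firmly against the other stop and keep pressing until the ball lies still in the tray. After the third ball press the handle fully back against the loading stop and leave it there, the other two balls still in the dispenser. Press firmly at every stop for a moment so that you feel it is home, but do not force the handle, and leave the hammer, the tin and the bearing race alone.

Things in the scene. Friction and masses are not known exactly. Their poses are not given: they have to be found in the camera images.
- feed (a joint): hinge of the feed block and its handle on the vertical pivot, seen from above growing counter-clockwise: about 0 at the loading stop (pocket under the tube), about 1.57 at the dropping stop (pocket over the chute, which leads to the tray). Stays where it is left; turning it takes about 0.3 N m
- dispenser: bearing-ball dispenser bolted to the bench: green base plate 190 x 130 x 8 mm, column, steel floor plate 100 mm high; on its +x side a green mast (84 mm from the pivot, 190 mm high) holds the ball tube, an upright cage of four steel strips. Origin on the bench under the pivot; the handle sweeps the -x side, the chute runs down along +y
- chute_end (a point): middle of the lower end of the steel chute (32 mm wide), 130 mm along the dispenser's +y from the pivot, 46 mm high, over the tray; the chute starts under the floor plate, 30 mm along +y
- pivot (a point): point on the pivot's vertical axis at the handle's height, 111 mm above the bench; axes as dispenser
- handle: level steel bar 14 mm wide ending in a black round grip, diameter 18 mm, centre line 111 mm above the bench. Origin on the pivot axis, x axis out along the handle; the grip covers 90 to 155 mm. It points 135 degrees counter-clockwise from the dispenser's +x at the loading stop, 225 at the dropping stop. Fixed to the feed block (aluminium, 64 x 64 x 19 mm, top 120 mm high, one through pocket)
- grip (a point): middle of the black grip, 120 mm from the pivot axis
- tube_foot (a point): on the axis of the ball tube (four flat strips, 34 mm wide over all, 22 mm inside, 122 to 235 mm high, 30 mm along the dispenser's +x) at the top face of the feed block, 120 mm high; a ball in the loaded pocket lies 10 mm below it
- tray: loose open steel tray 120 x 130 x 30 mm, walls 4 mm, its near part under the chute's end; origin at the centre of its underside
- tray_in (a point): centre of the tray's inner floor; axes as the tray
- ball1_center (a point): centre of a steel ball, 20 mm diameter, 33 g; lowest of the five in the tube at the start (the lowest rests on the feed block; the pocket is empty)
- ball1: the same lowest ball (origin turns with it; use its centre)
- ball2_center (a point): centre of a steel ball, 20 mm diameter, 33 g; second of the five in the tube at the start (the lowest rests on the feed block; the pocket is empty)
- ball2: the same second ball (origin turns with it; use its centre)
- ball3_center (a point): centre of a steel ball, 20 mm diameter, 33 g; third of the five in the tube at the start (the lowest rests on the feed block; the pocket is empty)
- ball3: the same third ball (origin turns with it; use its centre)
- ball4_center (a point): centre of a steel ball, 20 mm diameter, 33 g; fourth of the five in the tube at the start (the lowest rests on the feed block; the pocket is empty)
- ball5_center (a point): centre of a steel ball, 20 mm diameter, 33 g; top of the five in the tube at the start (the lowest rests on the feed block; the pocket is empty)
- hammer: hammer lying on the bench, a bystander; origin under its middle
- tin: grey closed tin, 60 mm diameter, 75 mm high, a bystander
- race: steel bearing race, outside diameter 64 mm, 16 mm high, a bystander
There are look-alikes about, which are no part of the job. Of the things that look like the tray, take the one that is farthest from the robot's base at the start.

How it is judged:
On the way, in this order (a step that is already met when the one before it is completed fails the run):
1. before the first ball: the handle is pressed home against the loading stop (joint under 0.05 rad, at least 4 N of push by the fingers, for 0.25 s) (value of joint feed below 0.05 rad and contact force between the fingers and handle above 4 N), for 0.25 s.
2. the handle is pressed home against the dropping stop (joint over 1.52 rad, at least 4 N by the fingers) while the first ball lies in the tray, for 0.25 s (value of joint feed above 1.52 rad and contact force between the fingers and handle above 4 N and x of ball1_center in the frame of tray_in between -0.057 and 0.057 m and y of ball1_center in the frame of tray_in between -0.062 and 0.062 m and z of ball1_center in the frame of tray_in below 0.022 m), for 0.25 s.
3. before the second ball: the handle is pressed home against the loading stop (joint under 0.05 rad, at least 4 N of push by the fingers, for 0.25 s) (all of step 1), for 0.25 s.
4. the handle is pressed home against the dropping stop (joint over 1.52 rad, at least 4 N by the fingers) while the second ball lies in the tray, for 0.25 s (value of joint feed above 1.52 rad and contact force between the fingers and handle above 4 N and x of ball2_center in the frame of tray_in between -0.057 and 0.057 m and y of ball2_center in the frame of tray_in between -0.062 and 0.062 m and z of ball2_center in the frame of tray_in below 0.022 m), for 0.25 s.
5. before the third ball: the handle is pressed home against the loading stop (joint under 0.05 rad, at least 4 N of push by the fingers, for 0.25 s) (all of step 3), for 0.25 s.
6. the handle is pressed home against the dropping stop (joint over 1.52 rad, at least 4 N by the fingers) while the third ball lies in the tray, for 0.25 s (value of joint feed above 1.52 rad and contact force between the fingers and handle above 4 N and x of ball3_center in the frame of tray_in between -0.057 and 0.057 m and y of ball3_center in the frame of tray_in between -0.062 and 0.062 m and z of ball3_center in the frame of tray_in below 0.022 m), for 0.25 s.
7. after the third ball the handle is pressed home against the loading stop again (joint under 0.05 rad, at least 4 N, for 0.25 s) (all of step 5), for 0.25 s.
At the end, for the whole second after the job is handed in: handle within 0.05 rad of the loading stop and still; the three lowest balls at rest on the tray's floor; the upper two still in the dispenser, in the pocket and on top of it at the tube's foot (within 12 mm of the tube's axis) (value of joint feed below 0.05 rad and velocity of joint feed between -0.05 and 0.05 rad/s and x of ball1_center in the frame of tray_in between -0.057 and 0.057 m and y of ball1_center in the frame of tray_in between -0.062 and 0.062 m and z of each of ball1_center, ball2_center, ball3_center in the frame of tray_in below 0.022 m and linear speed of each of ball1, ball2, ball3 below 0.03 m/s and x of ball2_center in the frame of tray_in between -0.057 and 0.057 m and y of ball2_center in the frame of tray_in between -0.062 and 0.062 m and x of ball3_center in the frame of tray_in between -0.057 and 0.057 m and y of ball3_center in the frame of tray_in between -0.062 and 0.062 m and horizontal distance between each of ball4_center, ball5_center and tube_foot below 0.012 m and distance between each of ball4_center, ball5_center and tube_foot below 0.03 m); the robot touches nothing.
It fails at once if the handle is forced: over 60 N between the robot and the handle (contact force between any of the fingers, the arm and handle above 60 N).
It fails at once if the hammer is moved by more than 20 mm (distance of hammer from where it was at the start of the episode above 0.02 m).
It fails at once if the tin is moved by more than 20 mm (distance of tin from where it was at the start of the episode above 0.02 m).
It fails at once if the race is moved by more than 20 mm (distance of race from where it was at the start of the episode above 0.02 m).
It also fails if it takes over 64 s, if anything falls off the work surface, if the arm or the gripper's body presses on something with over 40 N, if the wrist force passes 120 N, or if a joint passes its speed limit or range.

### The arm

A 7-joint arm with a two-finger parallel gripper is mounted at the origin on the work surface. World frame = base frame: x ahead of the robot, y to its left, z up, the work surface at z = 0. Lengths are in m, angles in rad, forces in N, time in s.
With the tool pointing down it reaches from about 0.4 to 0.875 m from the base axis. Payload 6.5 kg.
Tool frame: the origin (TCP) lies on the centre line of the jaws, within the pads' length; the fingertips stand 14 mm ahead of it and the grasp point (between the pads) lies 5 mm behind it; z points along the fingers, y is the direction in which the jaws open and shut (so a half turn about z gives the same grasp; the last joint's range is limited). The gripper opens to 88 mm and grips with 3 to 60 N. Pads are 18 mm wide; open, the fingers measure 123 mm over their backs; the gripper's body (75 mm by 187 mm) begins 45 mm behind the grasp point.
Start: joints at [1.077, 0.536, -0.004, 1.538, 0.003, 1.067, -0.071], TCP at [0.27, -0.591, 0.253] pointing down, gripper open.
Joint ranges: [-2.7, 2.7], [-0.37, 2.16], [-1.27, 1.26], [0.24, 2.4], [-1.31, 4.45], [0.19, 1.91], [-2.76, 2.76]. Speed limits (rad/s): [2.39, 2.39, 3.14, 3.14, 3.14, 3.14, 3.14].

### API

Orientations are given as a rotation vector (axis times angle).
In Python, from cell import bot gives the robot as it stands.
- The arm moves only by the tool drive_tool, never from a script. Its argument "motion" is text: rows parted by semicolons, each of 5 numbers parted by spaces: the finger opening in mm, from 0 to 88.1, then the shift along the tool's x, y, z each as a share of 0.3 m, from -1 to 1, then the turn about the tool's z as a share of 2 pi rad, from -1 to 1. A call has exactly 8 rows; each row is the pose to reach, as a shift and turn from the pose measured when the call began, along the tool's axes at that moment, turning the shorter way round; what a row does not reach only later rows make up. A row lasts 1/12 s, in which the tool goes at most 41.7 mm and 7.16 degrees, less where a joint would pass 70% of its speed; a pose out of reach is approached as far as the arm can. A call with a number of a shift or a turn outside -1 to 1 is refused whole. A call with a gripper value outside its range is refused whole. The fingers move at their own pace and stop on an object; "newtons" is the grip in N (left out, the last holds). Time passes only in rows, so rows that repeat a pose let the fingers close, or fill a call up. It gives the time, the measured TCP pose, the force and the opening at its end, in the units of the state.
- bot.sense(): the state, without advancing time (a new reading comes with each control period).
- bot.read_camera(name): name is "scene" or "top" or "wrist"; returns (picture, depth): 420x560x3 uint8, red, green, blue; 420x560 float32, m along the optical axis (not along the pixel's ray), 0 where there is no reading.
- bot.camera_params(name): a dict with "camera_matrix" (3x3 intrinsics, pixels), "k1" (the pictures are not rectified: a ray, as slopes to the right and down, at radius r is drawn at 1 + k1 r^2 times it, then the intrinsics apply), "R" (3x3) and "t" (3): a world point X has camera coordinates R X + t. Camera axes: x right, y down, z forward; pixel columns grow to the right and rows downward; lengths in m; the calibration is good to about 2 mm. A picture is of the moment at which its call begins: read the wrist's pose just before it. camera_params takes no time and is no camera call; for the wrist camera it gives the pose at the moment of the call.
- bot.sign_off(): hands the job in, once; it reports no verdict.
Trained networks look in the newest picture that a camera, given by its name, has taken for a name from the list of things; names that differ only in an ending like _2 or _b are one class to them, and where a whole thing is asked for, a point or a joint stands for the part that bears it (a point fixed in the world has none). Each returns a list of dicts, best first, with "p" (0 to 1); they miss things now and then, are a little off and sometimes report something else, mostly with a low value. They report only what shows in the picture. A call takes as long as a camera call. They do not tell look-alikes from the thing itself.
- bot.spot_in(camera, thing): "centre" ([x, y, z] in m, in world coordinates, good to about 4 mm: the middle of the surface that is visible of it).
- bot.outline_of(camera, thing): "region" (420x560 bool, what is visible of it).
- bot.place_of(camera, thing): "centre" ([x, y, z] in m, in world coordinates, good to about 4 mm: a listed point, or the origin of a listed thing).
The state is a dict: "time_s": time; "joint_positions": joint angles; "dq": joint speeds; "effort": joint torques, N m; "tcp_pos": TCP position; "eef_rot": TCP orientation; "wrist_force": force on the tool from outside, world axes, zero at the start; "moment": the same for the moment, N m; "gripper_width": finger opening in m.
Only numpy, scipy, OpenCV 4.12 (cv2) and the standard library are available. Lean on these libraries where they do the work, as an engineer would, in place of code of your own. Each camera call takes 0.05 s, during which the arm holds its last target.

## Working session

There is one attempt and no reset: what is moved stays moved. The work goes in short steps, Python scripts to look and compute and a tool call to move; the robot and the scene stay as the last step left them, time stands still between calls to the robot, and variables do not carry over. Pictures are saved under pics/ and viewed, and the job is handed in when it is done.

Besides the shell and the picture viewer there is one more tool, called after "Emit:" by a JSON object that holds its "method" and its "body", one argument or row to a line. drive_tool: Moves the arm, as the interface text tells. Its arguments: {"type":"object","properties":{"motion":{"type":"string"},"newtons":{"type":"number"}},"required":["motion"]}

```bash
mkdir -p pics; ls
python3 - <<'E'
from cell import bot
import cv2
s=bot.sense();print(s)
for c in("scene","top","wrist"):
    p,d=bot.read_camera(c);cv2.imwrite(f"pics/{c}0.png",p[:,:,::-1])
    for t in("dispenser","pivot","grip","handle","tube_foot","chute_end","tray","tray_in","hammer","tin","race","ball1_center"):
        for r in bot.place_of(c,t): print(c,t,[round(float(v),3) for v in r["centre"]],round(float(r["p"]),2))
print(bot.sense()["time_s"])
E
```

```text
pics
{'time_s': 0.0, 'joint_positions': array([ 1.07681125,  0.53715755, -0.00440502,  1.53883148,  0.00259292,
        1.06726814, -0.07119055]), 'dq': array([ 1.61084998e-04, -1.80930224e-05,  1.72773955e-04, -1.62864366e-03,
       -6.79636417e-04, -1.81160596e-04, -8.70117527e-04]), 'effort': array([ 6.44177853e-04, -5.70980144e+01,  9.90630761e-01, -2.51604670e+01,
       -5.63351100e-02,  1.78558304e-02,  1.08635290e-04]), 'tcp_pos': array([ 0.26939417, -0.59092765,  0.25186118]), 'eef_rot': array([-3.06843436e+00, -6.66589347e-01,  7.55108220e-04]), 'wrist_force': array([ 0.66589139,  0.43788049, -0.32956661]), 'moment': array([ 0.01281472, -0.02932459,  0.01176629]), 'gripper_width': 0.08769415921877985}
scene dispenser [0.615, 0.019, 0.151] 0.65
scene pivot [0.632, 0.191, 0.0] 0.68
scene pivot [0.58, 0.024, 0.111] 0.58
scene grip [0.467, 0.014, 0.112] 0.96
scene handle [0.583, 0.029, 0.115] 0.8
scene tube_foot [0.611, 0.018, 0.121] 0.75
scene tube_foot [0.626, 0.152, 0.045] 0.46
scene chute_end [0.627, 0.153, 0.047] 0.85
scene tray [0.257, 0.432, 0.001] 0.67
scene tray_in [0
[... 320 characters left out ...]
-0.001] 0.65
top dispenser [0.583, 0.028, 0.004] 0.69
top pivot [0.584, 0.025, 0.11] 0.58
top pivot [0.584, 0.026, -0.0] 0.23
top grip [0.463, 0.018, 0.109] 0.84
top handle [0.587, 0.024, 0.107] 0.93
top tube_foot [0.616, 0.019, 0.12] 0.67
top tube_foot [0.587, 0.027, 0.002] 0.64
top chute_end [0.626, 0.154, 0.042] 0.65
top chute_end [0.413, -0.193, -0.001] 0.59
top tray [0.254, 0.43, 0.002] 0.79
top tray [0.63, 0.19, 0.002] 0.7
top tray_in [0.328, 0.194, 0.004] 0.88
top tray_in [0.255, 0.432, 0.004] 0.75
top tray_in [0.631, 0.193, 0.003] 0.62
top hammer [0.412, -0.195, -0.004] 0.88
top tin [0.616, -0.129, 0.003] 0.58
top race [0.509, 0.231, 0.001] 0.5
top race [0.634, 0.19, 0.002] 0.17
1.95
```

View pics/scene0.png

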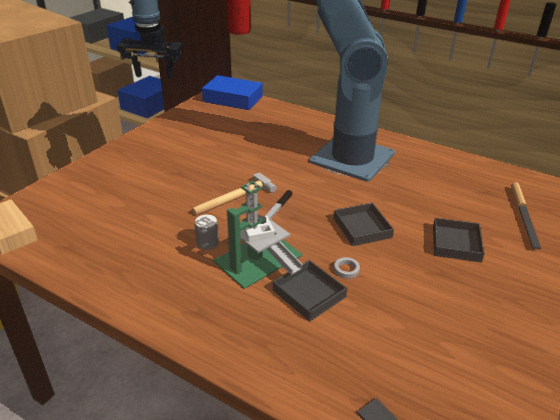

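View pics/top0.png

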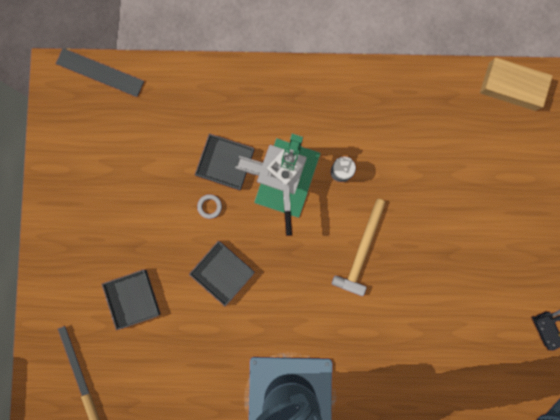

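The scene picture shows the dispenser at about (265,235) with its handle pointing to the robot. The far tray is at (310,288), under the chute, and the race, tin and hammer stand clear of it. I'll refine the dispenser yaw and the handle angle, then plan the approach.

```bash
cat > h.py <<'E'
import numpy as np
from scipy.spatial.transform import Rotation as Ro
from cell import bot
def st():
    s=bot.sense();R=Ro.from_rotvec(s["eef_rot"]).as_matrix()
    return s,R,np.degrees(np.arctan2(R[1,0],R[0,0]))
def rows(targets):
    "targets: list (x,y,z,psi deg)"
    s,R,psi=st()
    for x,y,z,p in targets:
        d=R.T@(np.array([x,y,z])-s["tcp_pos"])/.3
        a=-((p-psi+180)%360-180)/360
        print(np.round(d,3),round(a,4))
def show():
    s,R,psi=st();print("t",round(s["time_s"],2),"tcp",s["tcp_pos"].round(4),"psi",psi.round(2),"F",s["wrist_force"].round(1),"w",round(s["gripper_width"],4),"q",s["joint_positions"].round(2), "tilt",R[:,2].round(3))
E
python3 - <<'E'
from h import *
show()
rows([(.32,-.38,.26,80),(.40,-.18,.26,130),(.463,.016,.26,184)])
# depth-based: tall handle points from top and scene
import cv2
for c in("top","scene"):
    p,d=bot.read_camera(c);P=bot.camera_params(c);K=np.array(P["camera_matrix"]);k1=P["k1"]
    for t in("grip","tray","dispenser"):
        for o in bot.outline_of(c,t)[:2]:
            m=o["region"];v,u=np.nonzero(m&(d>0));z=d[v,u]
            r=np.linalg.inv(K)@np.vstack([u,v,np.ones(len(u))]);x,y=r[0],r[1];xd,yd=x.copy(),y.copy()
            for _ in range(10):
                f=1+k1*(x*x+y*y);x=xd/f;y=yd/f
            X=(np.array(P["R"]).T@(np.vstack([x*z,y*z,z])-np.array(P["t"])[:,None])).T
            if t=="grip" or t=="dispenser":
                if t=="dispenser": X=X[(X[:,2]<.02)]
                else: X=X[(X[:,2]>.095)&(X[:,2]<.13)]
            rect=cv2.minAreaRect(X[:,:2].astype(np.float32)) if len(X) else None
            print(c,t,round(o["p"],2),len(X),X.mean(0).round(3) if len(X) else 0,rect)
E
```

```text
t 1.95 tcp [ 0.2696 -0.5914  0.2527] psi 24.51 F [ 0.2 -0.4 -0.9] w 0.0881 q [ 1.08  0.54 -0.    1.54  0.    1.07 -0.07] tilt [-0. -0. -1.]
[ 0.445 -0.572 -0.024] -0.1541
[ 0.964 -1.067 -0.024] -0.293
[ 1.427 -1.575 -0.024] -0.443
top grip 0.87 744 [0.55  0.025 0.118] ((0.538762092590332, 0.03692300617694855), (0.08605296164751053, 0.20949317514896393), 83.1798324584961)
top tray 0.96 2272 [0.33  0.192 0.008] ((0.329403817653656, 0.19335651397705078), (0.13427996635437012, 0.1269959658384323), 50.193763732910156)
top tray 0.91 2301 [0.253 0.434 0.008] ((0.25466614961624146, 0.431292861700058), (0.12900258600711823, 0.12273779511451721), 20.37640953063965)
top dispenser 0.85 1601 [0.575 0.012 0.008] ((0.6096104979515076, 0.05367186665534973), (0.20436781644821167, 0.20280282199382782), 71.95868682861328)
scene grip 0.78 703 [0.577 0.036 0.116] ((0.5438817739486694, 0.04103812575340271), (0.07195429503917694, 0.21977975964546204), 88.0289077758789)
scene tray 0.95 2648 [0.63  0.192 0.011] ((0.6157122850418091, 0.18473300337791443), (0.15974736213684082, 0.15166212618350983), 72.73532104492188)
scene tray 0.89 1727 [0.327 0.191 0.012] ((0.3289019763469696, 0.1897759884595871), (0.14386674761772156, 0.12434805184602737), 50.212989807128906)
scene dispenser 0.61 1494 [0.622 0.023 0.008] ((0.5434579849243164, -0.03127297759056091), (0.3413090705871582, 0.2196340709924698), 44.405296325683594)
```

Emit:
{"method": "drive_tool", "body": {
  "motion": "88 0.056 -0.072 -0.02 -0.019; 88 0.111 -0.143 -0.02 -0.038; 88 0.167 -0.215 -0.02 -0.057; 88 0.223 -0.286 -0.02 -0.077; 88 0.278 -0.358 -0.02 -0.096; 88 0.334 -0.429 -0.02 -0.115; 88 0.39 -0.5 -0.02 -0.134; 88 0.445 -0.572 -0.02 -0.154",
  "newtons": 10
}}

```text
time_s: 3.02
tcp_pos: [0.3201, -0.3787, 0.2589]
eef_rot: [2.402, 2.024, -0.0]
wrist_force: [1.1, 0.2, -1.1]
gripper_width: 0.0878
```

```bash
python3 -c "
from h import *
show();rows([(.40,-.18,.26,130),(.463,.016,.26,184)])"
```

```text
t 3.02 tcp [ 0.3201 -0.3787  0.2589] psi 80.25 F [ 1.1  0.2 -1.1] w 0.0878 q [ 1.01  0.28 -0.28  1.92  0.09  0.95  0.52] tilt [ 0.    -0.001 -1.   ]
[ 0.698  0.15  -0.004] -0.1382
[ 1.377  0.246 -0.004] -0.2882
```

Emit:
{"method": "drive_tool", "body": {
  "motion": "88 0.087 0.019 0 -0.017; 88 0.175 0.038 0 -0.035; 88 0.262 0.056 0 -0.052; 88 0.349 0.075 0 -0.069; 88 0.436 0.094 0 -0.086; 88 0.524 0.113 0 -0.104; 88 0.611 0.131 0 -0.121; 88 0.698 0.15 0 -0.138"
}}

```text
time_s: 3.68
tcp_pos: [0.4003, -0.1788, 0.2591]
eef_rot: [1.322, 2.849, -0.001]
wrist_force: [0.8, 0.0, 0.5]
gripper_width: 0.0879
```

```bash
python3 -c "
from h import *
show();rows([(.463,.016,.26,184)])"
```

```text
t 3.68 tcp [ 0.4003 -0.1788  0.2591] psi 130.22 F [0.8 0.  0.5] w 0.0879 q [ 0.82  0.21 -0.56  2.04  0.14  0.93  0.89] tilt [ 0.001 -0.001 -1.   ]
[ 0.361  0.579 -0.004] -0.1494
```

Emit:
{"method": "drive_tool", "body": {
  "motion": "88 0.045 0.072 0 -0.019; 88 0.09 0.145 0 -0.037; 88 0.135 0.217 0 -0.056; 88 0.18 0.29 0 -0.075; 88 0.226 0.362 0 -0.093; 88 0.271 0.434 0 -0.112; 88 0.316 0.507 0 -0.131; 88 0.361 0.579 0 -0.149"
}}

```text
time_s: 4.35
tcp_pos: [0.4634, 0.0171, 0.2592]
eef_rot: [-0.114, 3.138, -0.002]
wrist_force: [0.8, 0.3, 0.7]
gripper_width: 0.088
```

Run:
```python
from h import *
import cv2
show()
p,d=bot.read_camera("wrist");cv2.imwrite("pics/w1.png",p[:,:,::-1])
P=bot.camera_params("wrist")
for t in("grip","pivot","handle","tube_foot","chute_end","dispenser"):
    for r in bot.place_of("wrist",t): print(t,np.round(r["centre"],3),round(r["p"],2))
```

```text
t 4.35 tcp [0.4634 0.0171 0.2592] psi -175.83 F [0.8 0.3 0.7] w 0.088 q [ 0.56  0.31 -0.82  1.97  0.27  0.97  1.25] tilt [ 0.001 -0.001 -1.   ]
grip [0.464 0.011 0.108] 0.93
pivot [0.585 0.023 0.112] 0.56
handle [0.589 0.028 0.108] 0.92
tube_foot [0.611 0.015 0.121] 0.6
chute_end [0.624 0.153 0.046] 0.85
dispenser [0.587 0.026 0.006] 0.8
dispenser [0.588 0.028 0.107] 0.43
```

View pics/w1.png

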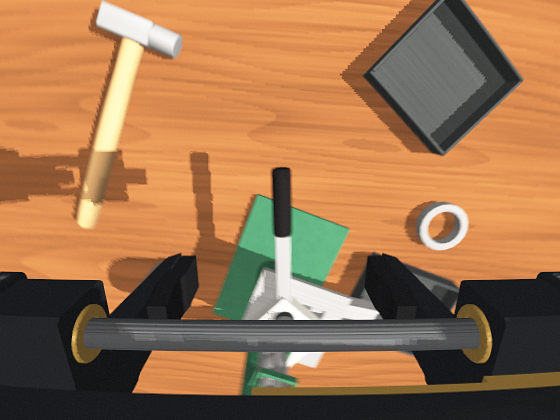

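The wrist picture shows the black grip from (281,170) to (283,235), centred between the jaws. I'll project its ends at 111 mm height to check.

Run:
```python
from h import *
import cv2
P=bot.camera_params("wrist");K=np.array(P["camera_matrix"]);k1=P["k1"];R=np.array(P["R"]);t=np.array(P["t"])
im=cv2.imread("pics/w1.png").max(2)
def ray(u,v,zz):
    x,y,_=np.linalg.inv(K)@[u,v,1];xd,yd=x,y
    for _ in range(15):
        f=1+k1*(x*x+y*y);x=xd/f;y=yd/f
    d=R.T@[x,y,1];C=-R.T@t
    return C+d*(zz-C[2])/d[2]
pts=[]
for v in (175,185,195,205,215,225,230):
    c=np.nonzero(im[v,260:305]<60)[0]+260
    q=ray(c.mean(),v,.115);pts.append(q[:2]);print(v,c.min(),c.max(),q.round(4))
pts=np.array(pts);dv=pts[0]-pts[-1];print(np.degrees(np.arctan2(dv[1],dv[0])))
print(ray(282,168,.113),ray(283,236,.113))
rows([(.463,.015,.107,184)])
```

```text
175 273 289 [0.4359 0.0124 0.115 ]
185 273 289 [0.445 0.013 0.115]
195 273 289 [0.4542 0.0136 0.115 ]
205 274 289 [0.4636 0.0147 0.115 ]
215 274 289 [0.4732 0.0153 0.115 ]
225 275 289 [0.483  0.0164 0.115 ]
230 275 289 [0.4879 0.0167 0.115 ]
-175.30534771437658
[0.42995212 0.01294124 0.113     ] [0.49469723 0.01810217 0.113     ]
[-0.001  0.002  0.506] -0.0009
```

Emit:
{"method": "drive_tool", "body": {
  "motion": "60 -0.005 0 0.08 0; 50 -0.005 0 0.16 0; 46 -0.005 0 0.24 0; 46 -0.005 0 0.32 0; 46 -0.005 0 0.4 0; 46 -0.005 0 0.46 0; 46 -0.005 0 0.5 0; 40 -0.005 0 0.507 0"
}}

```text
time_s: 5.37
tcp_pos: [0.463, 0.0135, 0.1051]
eef_rot: [0.099, -3.137, 0.004]
wrist_force: [0.1, -0.5, 0.4]
gripper_width: 0.0415
```

```bash
cat >> h.py <<'E'
PV=np.array([.5845,.0255])
def arc(angs,leads,r=.12,z=.107):
    "handle angles(deg world), TCP tangential lead m (ccw +)"
    out=[]
    for a,l in zip(angs,leads):
        c,s_=np.cos(np.radians(a)),np.sin(np.radians(a))
        out.append((PV[0]+r*c-l*s_,PV[1]+r*s_+l*c,z,a))
    rows(out)
def pol():
    s,R,psi=st();d=s["tcp_pos"][:2]-PV;a=np.degrees(np.arctan2(d[1],d[0]))%360
    u=d/np.linalg.norm(d);tt=np.array([-u[1],u[0]])
    print("ang",a.round(2),"psi",(psi%360).round(2),"r",np.linalg.norm(d).round(4),"Ftan",(tt@s["wrist_force"][:2]).round(2),"Frad",(u@s["wrist_force"][:2]).round(2))
E
python3 - <<'E'
from h import *
import cv2
show();pol()
p,d=bot.read_camera("scene");cv2.imwrite("pics/s2.png",cv2.resize(p[150:300,170:370,::-1],None,fx=4,fy=4))
arc(np.linspace(184.7,136,9)[1:],[0]*8)
E
```

```text
t 5.37 tcp [0.463  0.0135 0.1051] psi -176.4 F [ 0.1 -0.5  0.4] w 0.0415 q [ 0.4   0.56 -0.65  2.09  0.54  0.67  1.02] tilt [-0.003 -0.002 -1.   ]
ang 185.63 psi 183.6 r 0.1221 Ftan 0.54 Frad -0.09
[-0.006  0.048 -0.004] 0.0139
[-0.012  0.09  -0.004] 0.0308
[-0.023  0.131 -0.004] 0.0477
[-0.037  0.171 -0.004] 0.0646
[-0.056  0.209 -0.004] 0.0816
[-0.079  0.245 -0.004] 0.0985
[-0.105  0.279 -0.005] 0.1154
[-0.135  0.309 -0.005] 0.1323
```

View pics/s2.png

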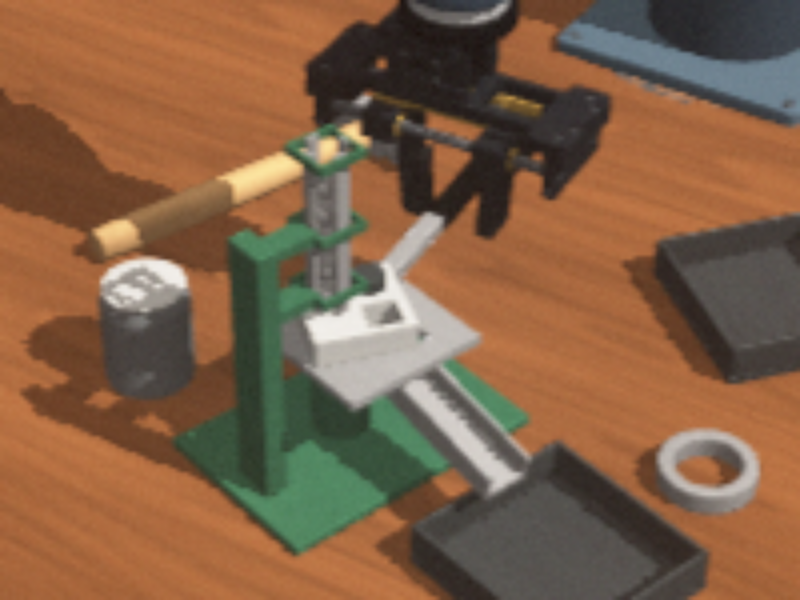

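Emit:
{"method": "drive_tool", "body": {
  "motion": "30 -0.003 0.02 -0.004 0.006; 28 -0.006 0.048 -0.004 0.014; 28 -0.012 0.09 -0.004 0.031; 28 -0.023 0.131 -0.004 0.048; 28 -0.037 0.171 -0.004 0.065; 28 -0.056 0.209 -0.004 0.082; 28 -0.079 0.245 -0.004 0.098; 28 -0.105 0.279 -0.005 0.115",
  "newtons": 10
}}

```text
time_s: 6.08
tcp_pos: [0.4889, 0.0989, 0.1079]
eef_rot: [-1.025, -2.967, 0.007]
wrist_force: [-1.9, -2.7, -1.8]
gripper_width: 0.0282
```

Run:
```python
from h import *
show();pol()
arc([137,132,128,125,123,121,119.5,118],[0]*8)
```

```text
t 6.08 tcp [0.4889 0.0989 0.1079] psi 141.89 F [-1.9 -2.7 -1.8] w 0.0282 q [ 0.08  0.55 -0.47  2.01  0.4   0.67  0.26] tilt [-0.003 -0.004 -1.   ]
ang 142.5 psi 141.89 r 0.1205 Ftan 3.3 Frad -0.14
[-0.003  0.038  0.003] 0.0136
[-0.008  0.073  0.003] 0.0275
[-0.013  0.1    0.002] 0.0386
[-0.019  0.12   0.002] 0.0469
[-0.023  0.134  0.002] 0.0525
[-0.028  0.147  0.002] 0.058
[-0.032  0.157  0.002] 0.0622
[-0.036  0.166  0.002] 0.0663
```

Emit:
{"method": "drive_tool", "body": {
  "motion": "28 -0.003 0.038 0.002 0.014; 28 -0.008 0.073 0.002 0.028; 28 -0.013 0.1 0.002 0.039; 28 -0.019 0.12 0.002 0.047; 28 -0.023 0.134 0.002 0.053; 28 -0.028 0.147 0.002 0.058; 28 -0.032 0.157 0.002 0.062; 28 -0.036 0.166 0.002 0.066"
}}

```text
time_s: 6.75
tcp_pos: [0.5281, 0.1317, 0.1079]
eef_rot: [-1.617, -2.692, 0.007]
wrist_force: [-2.9, -0.3, 0.8]
gripper_width: 0.0282
```

Run:
```python
from h import *
show();pol()
arc([117.2,116.4,115.6,114.8,114,113.2,112.4,112.4],[0]*8)
```

```text
t 6.75 tcp [0.5281 0.1317 0.1079] psi 118.03 F [-2.9 -0.3  0.8] w 0.0282 q [-0.05  0.59 -0.36  1.9   0.31  0.71 -0.11] tilt [-0.003 -0.003 -1.   ]
ang 117.98 psi 118.03 r 0.1202 Ftan 2.71 Frad 1.09
[-0.001  0.005  0.003] 0.0023
[-0.001  0.011  0.003] 0.0045
[-0.001  0.017  0.003] 0.0068
[-0.001  0.022  0.003] 0.009
[-0.002  0.028  0.003] 0.0112
[-0.002  0.033  0.003] 0.0134
[-0.003  0.039  0.003] 0.0156
[-0.003  0.039  0.003] 0.0156
```

Emit:
{"method": "drive_tool", "body": {
  "motion": "28 -0.001 0.004 0.002 0.001; 28 -0.001 0.008 0.002 0.002; 28 -0.001 0.011 0.002 0.003; 28 -0.001 0.014 0.002 0.004; 28 -0.001 0.017 0.002 0.005; 28 -0.001 0.02 0.002 0.006; 28 -0.001 0.022 0.002 0.007; 28 -0.001 0.022 0.002 0.007"
}}

```text
time_s: 7.42
tcp_pos: [0.5344, 0.1343, 0.1073]
eef_rot: [-1.677, -2.656, 0.007]
wrist_force: [-1.5, -1.2, 0.9]
gripper_width: 0.0282
```

Run:
```python
from h import *
show();pol()
```

```text
t 7.42 tcp [0.5344 0.1343 0.1073] psi 115.48 F [-1.5 -1.2  0.9] w 0.0282 q [-0.06  0.6  -0.35  1.88  0.3   0.71 -0.14] tilt [-0.003 -0.004 -1.   ]
ang 114.73 psi 115.48 r 0.1198 Ftan 1.89 Frad -0.43
```

Emit:
{"method": "drive_tool", "body": {
  "motion": "28 0 0.003 0 0.001; 28 0 0.006 0 0.002; 28 0 0.009 0 0.003; 28 0 0.012 0 0.004; 28 0 0.015 0 0.005; 28 0 0.017 0 0.005; 28 0 0.017 0 0.005; 28 0 0.017 0 0.005"
}}

```text
time_s: 8.08
tcp_pos: [0.5351, 0.1341, 0.1062]
eef_rot: [-1.717, -2.625, 0.021]
wrist_force: [-12.4, -6.3, 7.6]
gripper_width: 0.0282
```

Run:
```python
from h import *
show();pol()
```

```text
t 8.08 tcp [0.5351 0.1341 0.1062] psi 113.64 F [-12.4  -6.3   7.6] w 0.0282 q [-0.07  0.61 -0.34  1.87  0.3   0.72 -0.17] tilt [-0.011 -0.009 -1.   ]
ang 114.47 psi 113.64 r 0.1193 Ftan 13.92 Frad -0.63
```

Run:
```python
from h import *
import cv2
for i in range(4): p,d=bot.read_camera("scene")
cv2.imwrite("pics/s3.png",cv2.resize(p[150:300,170:370,::-1],None,fx=4,fy=4))
show();pol()
for t in("ball1_center",):
    for r in bot.place_of("scene",t): print(t,np.round(r["centre"],3),round(r["p"],2))
```

```text
t 8.28 tcp [0.5351 0.1341 0.1062] psi 113.63 F [-12.1  -5.2   7.9] w 0.028 q [-0.07  0.61 -0.34  1.87  0.3   0.72 -0.17] tilt [-0.012 -0.009 -1.   ]
ang 114.49 psi 113.63 r 0.1193 Ftan 13.15 Frad 0.26
```

View pics/s3.png

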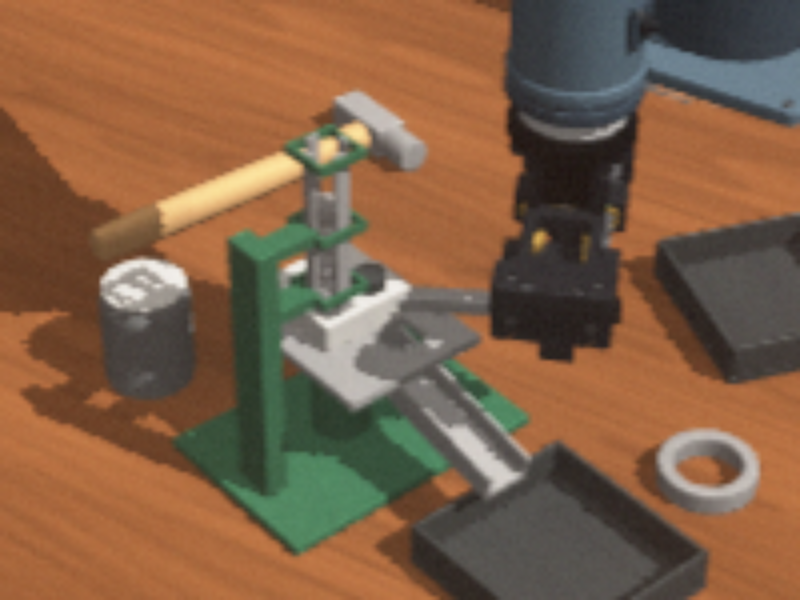

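Run:
```python
from h import *
arc([117,121,126,131.5,137,143,149,155],[0]*8)
```

```text
[ 0.002 -0.018 -0.002] -0.0093
[-0.001 -0.045 -0.002] -0.0205
[-0.007 -0.08  -0.001] -0.0343
[-0.017 -0.117 -0.001] -0.0496
[-0.03  -0.153 -0.   ] -0.0649
[-0.049 -0.19   0.   ] -0.0816
[-0.071 -0.226  0.001] -0.0982
[-0.097 -0.259  0.001] -0.1149
```

Emit:
{"method": "drive_tool", "body": {
  "motion": "28 0.002 -0.018 -0.002 -0.009; 28 -0.001 -0.045 -0.002 -0.02; 28 -0.007 -0.08 -0.001 -0.034; 28 -0.017 -0.117 -0.001 -0.05; 28 -0.03 -0.153 0 -0.065; 28 -0.049 -0.19 0 -0.082; 28 -0.071 -0.226 0.001 -0.098; 28 -0.097 -0.259 0.001 -0.115"
}}

```text
time_s: 9.0
tcp_pos: [0.477, 0.0775, 0.1076]
eef_rot: [-0.669, -3.063, 0.011]
wrist_force: [2.1, 3.0, -2.7]
gripper_width: 0.0283
```

Run:
```python
from h import *
show();pol()
arc([160,166,172,178,184,189,193,197],[0]*8)
```

```text
t 9.0 tcp [0.477  0.0775 0.1076] psi 155.36 F [ 2.1  3.  -2.7] w 0.0283 q [ 0.17  0.55 -0.53  2.04  0.44  0.67  0.49] tilt [-0.007 -0.006 -1.   ]
ang 154.18 psi 155.36 r 0.1194 Ftan -3.62 Frad -0.57
[ 0.001 -0.041  0.002] -0.0129
[-0.005 -0.082  0.003] -0.0295
[-0.015 -0.123  0.003] -0.0462
[-0.029 -0.162  0.003] -0.0629
[-0.047 -0.2    0.003] -0.0795
[-0.065 -0.23   0.004] -0.0934
[-0.081 -0.252  0.004] -0.1045
[-0.099 -0.274  0.004] -0.1157
```

Emit:
{"method": "drive_tool", "body": {
  "motion": "28 0.001 -0.041 0.002 -0.013; 28 -0.005 -0.082 0.002 -0.03; 28 -0.015 -0.123 0.002 -0.046; 28 -0.029 -0.162 0.002 -0.063; 28 -0.047 -0.2 0.002 -0.08; 28 -0.065 -0.23 0.003 -0.093; 28 -0.081 -0.252 0.003 -0.104; 28 -0.099 -0.274 0.003 -0.116"
}}

```text
time_s: 9.67
tcp_pos: [0.4706, -0.0089, 0.1075]
eef_rot: [0.472, -3.1, 0.004]
wrist_force: [0.1, 3.2, -0.2]
gripper_width: 0.0281
```

Run:
```python
from h import *
show();pol()
arc([199,201,203,205,206.5,207.5,208.5,208.5],[0]*8)
```

```text
t 9.67 tcp [ 0.4706 -0.0089  0.1075] psi -162.69 F [ 0.1  3.2 -0.2] w 0.0281 q [ 0.48  0.58 -0.7   2.07  0.58  0.7   1.27] tilt [-0.005 -0.004 -1.   ]
ang 196.83 psi 197.31 r 0.1189 Ftan -3.01 Frad -0.97
[ 0.003 -0.015  0.002] -0.0047
[ 0.003 -0.029  0.002] -0.0103
[ 0.002 -0.043  0.002] -0.0158
[-0.    -0.057  0.002] -0.0214
[-0.002 -0.067  0.002] -0.0255
[-0.003 -0.074  0.002] -0.0283
[-0.004 -0.081  0.002] -0.0311
[-0.004 -0.081  0.002] -0.0311
```

Emit:
{"method": "drive_tool", "body": {
  "motion": "28 0.003 -0.015 0.002 -0.005; 28 0.003 -0.035 0.002 -0.013; 28 0.001 -0.055 0.002 -0.02; 28 -0.002 -0.07 0.002 -0.026; 28 -0.004 -0.081 0.002 -0.031; 28 -0.005 -0.089 0.002 -0.033; 28 -0.006 -0.097 0.002 -0.034; 28 -0.007 -0.105 0.002 -0.035"
}}

```text
time_s: 10.33
tcp_pos: [0.4816, -0.0338, 0.1071]
eef_rot: [0.813, -3.03, -0.007]
wrist_force: [-7.1, 17.8, 2.1]
gripper_width: 0.0278
```

Run:
```python
from h import *
import cv2
show();pol()
for i in range(6): p,d=bot.read_camera("scene")
cv2.imwrite("pics/s4.png",cv2.resize(p[150:330,170:370,::-1],None,fx=3.3,fy=3.3))
show();pol()
for c in ("scene",):
  for t in ("ball1_center","tray_in"):
    for r in bot.place_of(c,t): print(t,np.round(r["centre"],3),round(r["p"],2))
```

```text
t 10.33 tcp [ 0.4816 -0.0338  0.1071] psi -149.98 F [-7.1 17.8  2.1] w 0.0278 q [ 0.57  0.61 -0.75  2.04  0.62  0.74  1.53] tilt [-0.005  0.003 -1.   ]
ang 209.93 psi 210.02 r 0.1188 Ftan -18.96 Frad -2.67
t 10.63 tcp [ 0.4815 -0.0336  0.1071] psi -149.95 F [-5.1 13.3  1.9] w 0.0282 q [ 0.57  0.61 -0.75  2.04  0.62  0.74  1.53] tilt [-0.005  0.003 -1.   ]
ang 209.86 psi 210.05 r 0.1188 Ftan -14.08 Frad -2.21
ball1_center [0.644 0.231 0.015] 0.58
tray_in [0.632 0.193 0.001] 0.89
tray_in [0.26  0.432 0.004] 0.83
tray_in [0.331 0.186 0.005] 0.67
```

View pics/s4.png

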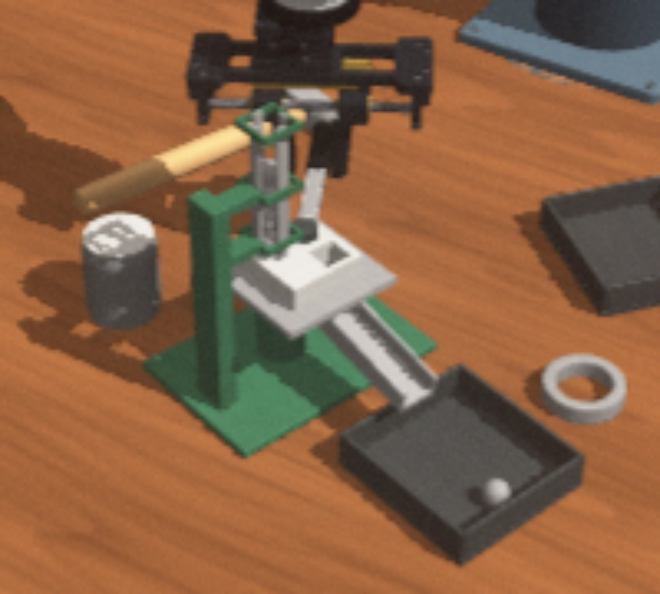

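The picture shows ball 1 in the far tray at (497,490) and the pocket empty over the chute. I'll keep pressing and check that the ball is still.

```bash
cat > chk.py <<'E'
from h import *
import cv2,sys
for i in range(3):
    p,d=bot.read_camera("scene")
    print([ (np.round(r["centre"],3).tolist(),round(r["p"],2)) for r in bot.place_of("scene","ball1_center")])
    bot.read_camera("scene")
if len(sys.argv)>1: cv2.imwrite("pics/%s.png"%sys.argv[1],cv2.resize(p[150:330,170:370,::-1],None,fx=3.3,fy=3.3))
show();pol()
E
python3 chk.py; python3 -c "
from h import *
arc([207,203,198,192.5,187,181,175,169],[0]*8)"
```

```text
[([0.651, 0.241, 0.015], 0.37)]
[([0.648, 0.246, 0.014], 0.59)]
[([0.649, 0.243, 0.012], 0.62), ([0.61, 0.018, 0.12], 0.33)]
t 11.18 tcp [ 0.4815 -0.0336  0.1071] psi -149.94 F [-4.2 13.6  2.2] w 0.028 q [ 0.57  0.61 -0.75  2.04  0.62  0.74  1.53] tilt [-0.005  0.003 -1.   ]
ang 209.86 psi 210.06 r 0.1187 Ftan -13.9 Frad -3.17
[0.004 0.02  0.001] 0.0085
[0.001 0.048 0.001] 0.0196
[-0.005  0.082  0.001] 0.0335
[-0.014  0.119  0.001] 0.0488
[-0.028  0.155  0.001] 0.064
[-0.046  0.193  0.001] 0.0807
[-0.068  0.228  0.001] 0.0974
[-0.094  0.261  0.001] 0.114
```

Emit:
{"method": "drive_tool", "body": {
  "motion": "28 0.004 0.02 0.001 0.009; 28 0.001 0.048 0.001 0.02; 28 -0.005 0.082 0.001 0.034; 28 -0.014 0.119 0.001 0.049; 28 -0.028 0.155 0.001 0.064; 28 -0.046 0.193 0.001 0.081; 28 -0.068 0.228 0.001 0.097; 28 -0.094 0.261 0.001 0.114"
}}

```text
time_s: 11.85
tcp_pos: [0.4667, 0.0474, 0.107]
eef_rot: [-0.311, -3.121, -0.0]
wrist_force: [0.3, -2.9, -2.4]
gripper_width: 0.0286
```

Run:
```python
from h import *
show();pol()
arc([163.5,157.5,151.5,145.5,139.5,134.5,130,126],[0]*8)
```

```text
t 11.85 tcp [0.4667 0.0474 0.107 ] psi 168.63 F [ 0.3 -2.9 -2.4] w 0.0286 q [ 0.28  0.54 -0.59  2.08  0.48  0.66  0.74] tilt [-0.005  0.001 -1.   ]
ang 169.49 psi 168.63 r 0.1198 Ftan 2.81 Frad -0.79
[-0.001  0.042 -0.   ] 0.0142
[-0.007  0.083 -0.   ] 0.0309
[-0.017  0.124 -0.   ] 0.0476
[-0.031  0.163 -0.   ] 0.0642
[-0.05   0.201 -0.   ] 0.0809
[-0.068  0.23  -0.001] 0.0948
[-0.087  0.256 -0.001] 0.1073
[-0.105  0.277 -0.001] 0.1184
```

Emit:
{"method": "drive_tool", "body": {
  "motion": "28 -0.001 0.042 0 0.014; 28 -0.007 0.083 0 0.031; 28 -0.017 0.124 0 0.048; 28 -0.031 0.163 0 0.064; 28 -0.05 0.201 0 0.081; 28 -0.068 0.23 -0.001 0.095; 28 -0.087 0.256 -0.001 0.107; 28 -0.105 0.277 -0.001 0.118"
}}

```text
time_s: 12.52
tcp_pos: [0.5135, 0.1228, 0.1067]
eef_rot: [-1.425, -2.793, 0.005]
wrist_force: [-4.0, 0.2, -0.0]
gripper_width: 0.0277
```

Run:
```python
from h import *
show();pol()
arc([124,122,120,118,116.5,115.5,114.5,112],[0]*8)
```

```text
t 12.52 tcp [0.5135 0.1228 0.1067] psi 125.92 F [-4.   0.2 -0. ] w 0.0277 q [-0.01  0.58 -0.4   1.94  0.33  0.69  0.02] tilt [-0.007 -0.    -1.   ]
ang 126.1 psi 125.92 r 0.1204 Ftan 3.07 Frad 2.5
[-0.002  0.015 -0.001] 0.0053
[-0.002  0.029 -0.001] 0.0109
[-0.004  0.043 -0.001] 0.0164
[-0.005  0.056 -0.001] 0.022
[-0.007  0.067 -0.001] 0.0262
[-0.008  0.074 -0.002] 0.0289
[-0.009  0.08  -0.002] 0.0317
[-0.013  0.098 -0.002] 0.0387
```

Emit:
{"method": "drive_tool", "body": {
  "motion": "28 -0.002 0.015 -0.001 0.005; 28 -0.003 0.034 -0.001 0.013; 28 -0.005 0.056 -0.001 0.022; 28 -0.007 0.067 -0.001 0.026; 28 -0.009 0.078 -0.001 0.031; 28 -0.009 0.085 -0.001 0.033; 28 -0.01 0.092 -0.001 0.034; 28 -0.011 0.098 -0.001 0.034"
}}

```text
time_s: 13.18
tcp_pos: [0.5349, 0.1347, 0.1057]
eef_rot: [-1.713, -2.621, 0.022]
wrist_force: [-15.9, -6.1, 10.5]
gripper_width: 0.0279
```

```bash
python3 -c "
from h import *
show();pol()"; python3 chk.py s5; python3 -c "
from h import *
arc([117,121,126,131.5,137,143,149,155],[0]*8)"
```

```text
t 13.18 tcp [0.5349 0.1347 0.1057] psi 113.66 F [-15.9  -6.1  10.5] w 0.0279 q [-0.07  0.61 -0.34  1.87  0.29  0.73 -0.16] tilt [-0.017 -0.006 -1.   ]
ang 114.43 psi 113.66 r 0.1199 Ftan 16.97 Frad 1.0
[([0.654, 0.245, 0.015], 0.46)]
[([0.651, 0.243, 0.016], 0.58)]
[([0.649, 0.242, 0.016], 0.38)]
t 13.63 tcp [0.5349 0.1346 0.1056] psi 113.67 F [-12.3  -5.5   6.8] w 0.028 q [-0.07  0.61 -0.34  1.87  0.29  0.73 -0.16] tilt [-0.016 -0.006 -1.   ]
ang 114.46 psi 113.67 r 0.1198 Ftan 13.51 Frad 0.08
[-0.    -0.018 -0.004] -0.0092
[-0.003 -0.046 -0.004] -0.0203
[-0.009 -0.08  -0.003] -0.0342
[-0.019 -0.117 -0.003] -0.0495
[-0.032 -0.153 -0.002] -0.0648
[-0.051 -0.19  -0.002] -0.0815
[-0.073 -0.226 -0.001] -0.0981
[-0.099 -0.259 -0.   ] -0.1148
```

View pics/s5.png

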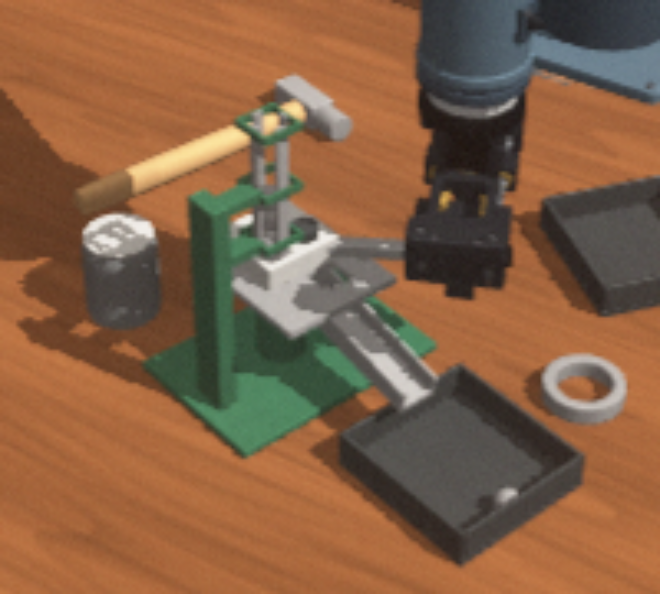

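The handle is home at the loading stop with about 13 N. Ball 1 is resting at (507,495) by the tray wall, and the ball column has dropped. Next is the second drop.

Emit:
{"method": "drive_tool", "body": {
  "motion": "28 0.001 -0.018 -0.004 -0.009; 28 -0.003 -0.046 -0.004 -0.02; 28 -0.009 -0.08 -0.003 -0.034; 28 -0.019 -0.117 -0.003 -0.05; 28 -0.032 -0.153 -0.002 -0.065; 28 -0.051 -0.19 -0.002 -0.082; 28 -0.073 -0.226 -0.001 -0.098; 28 -0.099 -0.259 0 -0.115"
}}

```text
time_s: 14.3
tcp_pos: [0.477, 0.077, 0.1075]
eef_rot: [-0.666, -3.059, 0.009]
wrist_force: [2.7, 2.7, -0.7]
gripper_width: 0.0275
```

Run:
```python
from h import *
show();pol()
arc([160,166,172,178,184,189,193,197],[0]*8)
```

```text
t 14.3 tcp [0.477  0.077  0.1075] psi 155.43 F [ 2.7  2.7 -0.7] w 0.0275 q [ 0.17  0.55 -0.53  2.04  0.44  0.68  0.5 ] tilt [-0.012 -0.004 -1.   ]
ang 154.39 psi 155.43 r 0.1192 Ftan -3.55 Frad -1.26
[ 0.001 -0.039  0.002] -0.0127
[-0.004 -0.081  0.002] -0.0294
[-0.014 -0.121  0.003] -0.046
[-0.028 -0.161  0.003] -0.0627
[-0.046 -0.198  0.003] -0.0794
[-0.064 -0.228  0.003] -0.0933
[-0.08  -0.251  0.003] -0.1044
[-0.098 -0.273  0.003] -0.1155
```

Emit:
{"method": "drive_tool", "body": {
  "motion": "28 0.001 -0.039 0.002 -0.013; 28 -0.004 -0.081 0.002 -0.029; 28 -0.014 -0.121 0.002 -0.046; 28 -0.028 -0.161 0.002 -0.063; 28 -0.046 -0.198 0.002 -0.079; 28 -0.064 -0.228 0.003 -0.093; 28 -0.08 -0.251 0.003 -0.104; 28 -0.098 -0.273 0.003 -0.116"
}}

```text
time_s: 14.97
tcp_pos: [0.4709, -0.0094, 0.1075]
eef_rot: [0.474, -3.096, 0.001]
wrist_force: [-0.1, 3.4, -0.1]
gripper_width: 0.0282
```

Run:
```python
from h import *
show();pol()
arc([199,201,203,205,206.5,207.5,208.5,208.5],[0]*8)
```

```text
t 14.97 tcp [ 0.4709 -0.0094  0.1075] psi -162.59 F [-0.1  3.4 -0.1] w 0.0282 q [ 0.49  0.58 -0.7   2.06  0.58  0.71  1.28] tilt [-0.009 -0.002 -1.   ]
ang 197.08 psi 197.41 r 0.1188 Ftan -3.32 Frad -0.9
[ 0.004 -0.013  0.002] -0.0044
[ 0.003 -0.027  0.002] -0.01
[ 0.002 -0.041  0.002] -0.0155
[ 0.    -0.055  0.002] -0.0211
[-0.001 -0.065  0.002] -0.0253
[-0.002 -0.072  0.002] -0.028
[-0.004 -0.079  0.001] -0.0308
[-0.004 -0.079  0.001] -0.0308
```

Emit:
{"method": "drive_tool", "body": {
  "motion": "28 0.003 -0.014 0.002 -0.005; 28 0.003 -0.033 0.002 -0.012; 28 0.001 -0.053 0.002 -0.02; 28 -0.002 -0.068 0.002 -0.026; 28 -0.004 -0.079 0.002 -0.031; 28 -0.005 -0.087 0.002 -0.033; 28 -0.006 -0.095 0.002 -0.034; 28 -0.007 -0.103 0.002 -0.035"
}}

```text
time_s: 15.63
tcp_pos: [0.4817, -0.0337, 0.1071]
eef_rot: [0.815, -3.026, -0.011]
wrist_force: [-6.1, 19.0, 3.6]
gripper_width: 0.0282
```

```bash
python3 -c "
from h import *
show();pol()"; python3 chk.py;python3 chk.py s6; python3 -c "
from h import *
arc([207,203,198,192.5,187,181,175,169],[0]*8)"
```

```text
t 15.63 tcp [ 0.4817 -0.0337  0.1071] psi -149.85 F [-6.1 19.   3.6] w 0.0282 q [ 0.57  0.62 -0.75  2.03  0.62  0.74  1.53] tilt [-0.009  0.005 -1.   ]
ang 209.93 psi 210.15 r 0.1187 Ftan -19.5 Frad -4.16
[([0.647, 0.242, 0.018], 0.47), ([0.617, 0.022, 0.168], 0.28)]
[([0.581, 0.028, -0.002], 0.57), ([0.638, 0.218, 0.014], 0.57), ([0.652, 0.24, 0.017], 0.37)]
[([0.65, 0.242, 0.012], 0.47), ([0.625, 0.151, 0.045], 0.47)]
t 16.08 tcp [ 0.4816 -0.0336  0.1071] psi -149.82 F [-4.3 13.5  2.6] w 0.0278 q [ 0.57  0.62 -0.75  2.03  0.62  0.74  1.53] tilt [-0.009  0.004 -1.   ]
ang 209.86 psi 210.18 r 0.1186 Ftan -13.86 Frad -2.95
[([0.65, 0.24, 0.013], 0.61)]
[([0.65, 0.24, 0.017], 0.58), ([0.614, -0.129, 0.001], 0.49), ([0.608, 0.017, 0.121], 0.22)]
[([0.504, 0.229, 0.002], 0.51)]
t 16.53 tcp [ 0.4816 -0.0335  0.1071] psi -149.81 F [-4.5 13.4  2.4] w 0.028 q [ 0.57  0.62 -0.75  2.03  0.62  0.74  1.53] tilt [-0.009  0.004 -1.   ]
ang 209.84 psi 210.19 r 0.1186 Ftan -13.87 Frad -2.81
[0.004 0.02  0.001] 0.0089
[0.001 0.048 0.001] 0.02
[-0.004  0.082  0.001] 0.0339
[-0.014  0.119  0.001] 0.0491
[-0.028  0.155  0.001] 0.0644
[-0.046  0.193  0.002] 0.0811
[-0.068  0.228  0.002] 0.0977
[-0.094  0.261  0.002] 0.1144
```

View pics/s6.png

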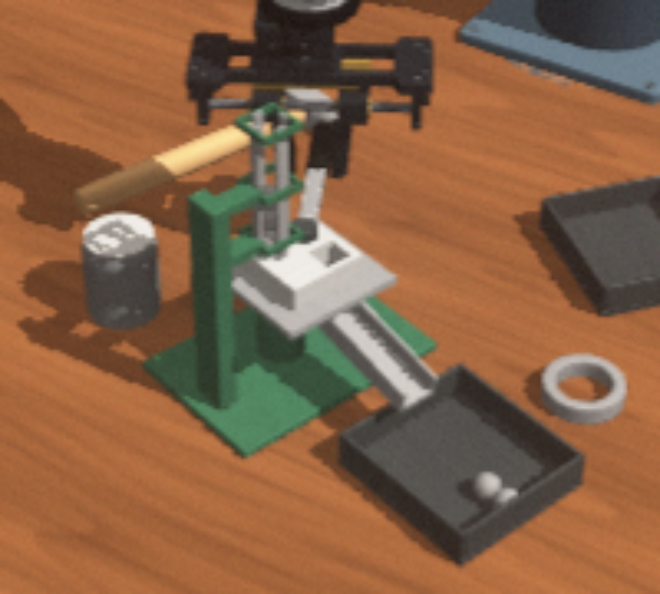

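Two balls now lie in the tray, at (487,485) and (507,496). I'll take the handle back to the loading stop.

Emit:
{"method": "drive_tool", "body": {
  "motion": "28 0.004 0.02 0.001 0.009; 28 0.001 0.048 0.001 0.02; 28 -0.004 0.082 0.001 0.034; 28 -0.014 0.119 0.001 0.049; 28 -0.028 0.155 0.001 0.064; 28 -0.046 0.193 0.002 0.081; 28 -0.068 0.228 0.002 0.098; 28 -0.094 0.261 0.002 0.114"
}}

```text
time_s: 17.2
tcp_pos: [0.4665, 0.0472, 0.1069]
eef_rot: [-0.307, -3.117, -0.001]
wrist_force: [-1.0, -3.4, -0.7]
gripper_width: 0.0281
```

Run:
```python
from h import *
show();pol()
arc([163.5,157.5,151.5,145.5,139.5,134.5,130,126],[0]*8)
```

```text
t 17.2 tcp [0.4665 0.0472 0.1069] psi 168.76 F [-1.  -3.4 -0.7] w 0.0281 q [ 0.28  0.55 -0.59  2.07  0.48  0.67  0.75] tilt [-0.009  0.002 -1.   ]
ang 169.58 psi 168.76 r 0.1199 Ftan 3.49 Frad 0.36
[-0.001  0.042 -0.   ] 0.0146
[-0.007  0.084 -0.   ] 0.0313
[-0.018  0.124 -0.   ] 0.0479
[-0.032  0.164 -0.001] 0.0646
[-0.051  0.201 -0.001] 0.0813
[-0.069  0.231 -0.001] 0.0952
[-0.088  0.256 -0.001] 0.1077
[-0.106  0.277 -0.001] 0.1188
```

Emit:
{"method": "drive_tool", "body": {
  "motion": "28 -0.001 0.042 0 0.014; 28 -0.007 0.084 0 0.031; 28 -0.018 0.124 0 0.048; 28 -0.032 0.164 0 0.064; 28 -0.051 0.201 0 0.081; 28 -0.069 0.231 -0.001 0.095; 28 -0.088 0.256 -0.001 0.108; 28 -0.106 0.277 -0.001 0.119"
}}

```text
time_s: 17.87
tcp_pos: [0.5133, 0.1223, 0.1066]
eef_rot: [-1.429, -2.786, 0.007]
wrist_force: [-3.3, -0.7, -0.0]
gripper_width: 0.0278
```

Run:
```python
from h import *
show();pol()
arc([124,122,120,118,116.5,115.5,114.5,112],[0]*8)
```

```text
t 17.87 tcp [0.5133 0.1223 0.1066] psi 125.69 F [-3.3 -0.7 -0. ] w 0.0278 q [-0.01  0.58 -0.39  1.94  0.33  0.7   0.02] tilt [-0.011  0.    -1.   ]
ang 126.32 psi 125.69 r 0.1202 Ftan 3.11 Frad 1.37
[-0.001  0.016 -0.002] 0.0047
[-0.001  0.03  -0.002] 0.0103
[-0.003  0.044 -0.002] 0.0158
[-0.004  0.058 -0.002] 0.0214
[-0.006  0.068 -0.002] 0.0255
[-0.007  0.075 -0.002] 0.0283
[-0.008  0.082 -0.002] 0.0311
[-0.012  0.099 -0.002] 0.038
```

Emit:
{"method": "drive_tool", "body": {
  "motion": "28 -0.001 0.016 -0.001 0.005; 28 -0.002 0.035 -0.001 0.012; 28 -0.004 0.058 -0.001 0.021; 28 -0.006 0.068 -0.001 0.026; 28 -0.008 0.079 -0.001 0.03; 28 -0.008 0.086 -0.001 0.032; 28 -0.009 0.093 -0.001 0.033; 28 -0.01 0.099 -0.001 0.033"
}}

```text
time_s: 18.53
tcp_pos: [0.5349, 0.1346, 0.1055]
eef_rot: [-1.708, -2.619, 0.024]
wrist_force: [-16.8, -6.4, 9.1]
gripper_width: 0.0278
```

```bash
python3 -c "
from h import *
show();pol()"; python3 chk.py s7; python3 -c "
from h import *
arc([117,121,126,131.5,137,143,149,155],[0]*8)"
```

```text
t 18.53 tcp [0.5349 0.1346 0.1055] psi 113.78 F [-16.8  -6.4   9.1] w 0.0278 q [-0.07  0.61 -0.34  1.87  0.29  0.73 -0.15] tilt [-0.021 -0.005 -1.   ]
ang 114.43 psi 113.78 r 0.1199 Ftan 17.93 Frad 1.16
[([0.65, 0.243, 0.013], 0.46), ([0.633, 0.193, -0.003], 0.15)]
[]
[([0.649, 0.239, 0.015], 0.6), ([0.626, 0.155, 0.046], 0.24), ([0.581, 0.027, -0.003], 0.19)]
t 18.98 tcp [0.5349 0.1346 0.1054] psi 113.79 F [-13.5  -4.5   6.6] w 0.0276 q [-0.07  0.61 -0.34  1.87  0.29  0.73 -0.15] tilt [-0.02  -0.005 -1.   ]
ang 114.46 psi 113.79 r 0.1198 Ftan 14.15 Frad 1.48
[-0.    -0.018 -0.005] -0.0089
[-0.003 -0.046 -0.004] -0.02
[-0.008 -0.08  -0.004] -0.0339
[-0.018 -0.117 -0.003] -0.0492
[-0.032 -0.153 -0.002] -0.0645
[-0.05  -0.191 -0.001] -0.0811
[-0.073 -0.226 -0.001] -0.0978
[-0.098 -0.259 -0.   ] -0.1145
```

View pics/s7.png

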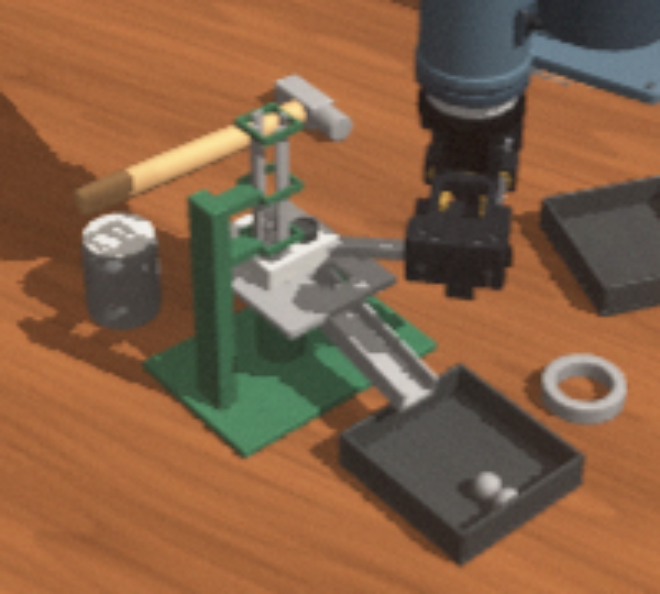

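The handle is home again, and both balls are at rest at (487,485) and (507,496). I'll do the third drop.

Emit:
{"method": "drive_tool", "body": {
  "motion": "28 0.001 -0.018 -0.005 -0.009; 28 -0.003 -0.046 -0.004 -0.02; 28 -0.008 -0.08 -0.003 -0.034; 28 -0.018 -0.117 -0.003 -0.05; 28 -0.032 -0.153 -0.002 -0.065; 28 -0.05 -0.191 -0.002 -0.081; 28 -0.073 -0.226 -0.001 -0.098; 28 -0.098 -0.259 0 -0.115"
}}

```text
time_s: 19.65
tcp_pos: [0.4769, 0.0769, 0.1076]
eef_rot: [-0.662, -3.055, 0.01]
wrist_force: [1.5, 1.6, -0.1]
gripper_width: 0.0284
```

Run:
```python
from h import *
show();pol()
arc([160,166,172,178,184,189,193,197],[0]*8)
```

```text
t 19.65 tcp [0.4769 0.0769 0.1076] psi 155.54 F [ 1.5  1.6 -0.1] w 0.0284 q [ 0.17  0.55 -0.53  2.04  0.43  0.68  0.51] tilt [-0.016 -0.003 -1.   ]
ang 154.47 psi 155.54 r 0.1192 Ftan -2.09 Frad -0.66
[ 0.002 -0.039  0.002] -0.0124
[-0.004 -0.08   0.003] -0.0291
[-0.014 -0.121  0.003] -0.0457
[-0.028 -0.16   0.003] -0.0624
[-0.046 -0.198  0.003] -0.0791
[-0.064 -0.228  0.003] -0.093
[-0.08  -0.251  0.003] -0.1041
[-0.098 -0.272  0.003] -0.1152
```

Emit:
{"method": "drive_tool", "body": {
  "motion": "28 0.001 -0.039 0.002 -0.012; 28 -0.004 -0.08 0.002 -0.029; 28 -0.014 -0.121 0.002 -0.046; 28 -0.028 -0.16 0.002 -0.062; 28 -0.046 -0.198 0.002 -0.079; 28 -0.064 -0.228 0.003 -0.093; 28 -0.08 -0.251 0.003 -0.104; 28 -0.098 -0.272 0.003 -0.115"
}}

```text
time_s: 20.32
tcp_pos: [0.471, -0.0097, 0.1074]
eef_rot: [0.465, -3.093, -0.0]
wrist_force: [0.0, 2.9, -0.0]
gripper_width: 0.0283
```

Run:
```python
from h import *
show();pol()
arc([199,201,203,205,206.5,207.5,208.5,208.5],[0]*8)
```

```text
t 20.32 tcp [ 0.471  -0.0097  0.1074] psi -162.88 F [ 0.   2.9 -0. ] w 0.0283 q [ 0.48  0.58 -0.7   2.06  0.57  0.71  1.28] tilt [-0.014 -0.002 -1.   ]
ang 197.22 psi 197.12 r 0.1189 Ftan -2.77 Frad -0.87
[ 0.004 -0.012  0.002] -0.0052
[ 0.003 -0.026  0.001] -0.0108
[ 0.002 -0.04   0.001] -0.0163
[-0.    -0.054  0.001] -0.0219
[-0.002 -0.065  0.001] -0.0261
[-0.003 -0.071  0.001] -0.0288
[-0.004 -0.078  0.001] -0.0316
[-0.004 -0.078  0.001] -0.0316
```

Emit:
{"method": "drive_tool", "body": {
  "motion": "28 0.003 -0.013 0.002 -0.005; 28 0.003 -0.032 0.002 -0.013; 28 0.001 -0.052 0.002 -0.021; 28 -0.002 -0.067 0.002 -0.027; 28 -0.004 -0.078 0.002 -0.032; 28 -0.005 -0.086 0.002 -0.034; 28 -0.006 -0.094 0.002 -0.035; 28 -0.007 -0.102 0.002 -0.036"
}}

```text
time_s: 20.98
tcp_pos: [0.4816, -0.0338, 0.107]
eef_rot: [0.815, -3.021, -0.012]
wrist_force: [-5.4, 19.5, 4.2]
gripper_width: 0.028
```

```bash
python3 -c "
from h import *
show();pol()"; python3 chk.py;python3 chk.py s8; python3 -c "
from h import *
arc([207,203,198,192.5,187,181,175,169],[0]*8)"
```

```text
t 20.98 tcp [ 0.4816 -0.0338  0.107 ] psi -149.79 F [-5.4 19.5  4.2] w 0.028 q [ 0.57  0.62 -0.75  2.03  0.61  0.75  1.54] tilt [-0.014  0.005 -1.   ]
ang 209.93 psi 210.21 r 0.1188 Ftan -19.61 Frad -5.01
[([0.624, 0.151, 0.046], 0.73), ([0.503, 0.228, -0.002], 0.49)]
[([0.65, 0.241, 0.015], 0.38)]
[([0.616, 0.02, 0.15], 0.58), ([0.651, 0.242, 0.018], 0.52), ([0.647, 0.231, 0.007], 0.26)]
t 21.43 tcp [ 0.4815 -0.0336  0.107 ] psi -149.75 F [-3.9 13.6  2.8] w 0.0279 q [ 0.57  0.62 -0.75  2.03  0.61  0.75  1.54] tilt [-0.014  0.004 -1.   ]
ang 209.85 psi 210.25 r 0.1187 Ftan -13.72 Frad -3.36
[([0.652, 0.242, 0.016], 0.4)]
[([0.651, 0.243, 0.016], 0.5), ([0.646, 0.222, 0.015], 0.47), ([0.581, 0.027, 0.11], 0.33)]
[([0.651, 0.245, 0.014], 0.6)]
t 21.88 tcp [ 0.4815 -0.0336  0.107 ] psi -149.76 F [-4.3 13.4  2.5] w 0.0284 q [ 0.57  0.62 -0.75  2.03  0.61  0.75  1.54] tilt [-0.014  0.004 -1.   ]
ang 209.86 psi 210.24 r 0.1187 Ftan -13.78 Frad -2.97
[0.004 0.02  0.   ] 0.009
[0.001 0.048 0.001] 0.0201
[-0.005  0.082  0.001] 0.034
[-0.015  0.119  0.001] 0.0493
[-0.028  0.155  0.001] 0.0646
[-0.047  0.193  0.002] 0.0812
[-0.069  0.228  0.002] 0.0979
[-0.095  0.261  0.002] 0.1146
```

View pics/s8.png

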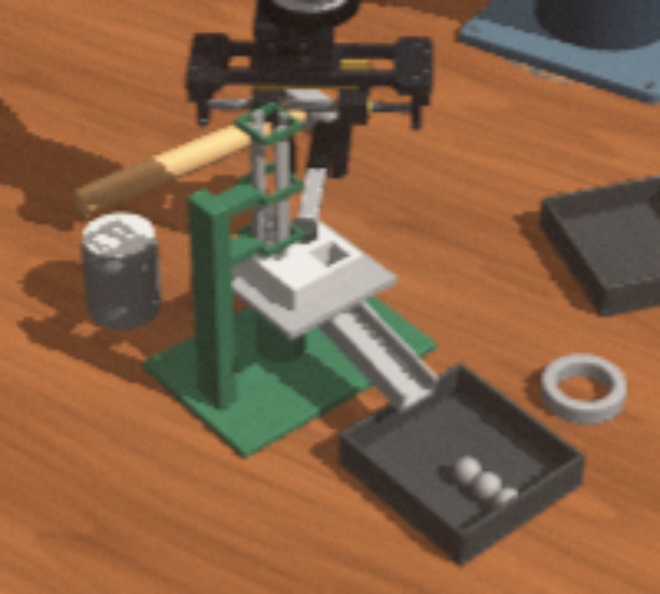

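The picture shows three balls in a row on the tray floor, at (466,469), (487,485) and (507,496). Now the last return to the loading stop.

Emit:
{"method": "drive_tool", "body": {
  "motion": "28 0.004 0.02 0 0.009; 28 0.001 0.048 0.001 0.02; 28 -0.005 0.082 0.001 0.034; 28 -0.015 0.119 0.001 0.049; 28 -0.028 0.155 0.001 0.065; 28 -0.047 0.193 0.002 0.081; 28 -0.069 0.228 0.002 0.098; 28 -0.095 0.261 0.002 0.115"
}}

```text
time_s: 22.55
tcp_pos: [0.4665, 0.0472, 0.1069]
eef_rot: [-0.315, -3.112, -0.0]
wrist_force: [-2.0, -2.0, -0.5]
gripper_width: 0.0281
```

Run:
```python
from h import *
show();pol()
arc([163.5,157.5,151.5,145.5,139.5,134.5,130,126],[0]*8)
```

```text
t 22.55 tcp [0.4665 0.0472 0.1069] psi 168.45 F [-2.  -2.  -0.5] w 0.0281 q [ 0.28  0.55 -0.58  2.07  0.47  0.67  0.75] tilt [-0.014  0.002 -1.   ]
ang 169.57 psi 168.45 r 0.12 Ftan 2.36 Frad 1.58
[-0.001  0.042 -0.   ] 0.0137
[-0.007  0.084 -0.001] 0.0304
[-0.017  0.124 -0.001] 0.0471
[-0.032  0.164 -0.001] 0.0637
[-0.05   0.201 -0.001] 0.0804
[-0.068  0.231 -0.002] 0.0943
[-0.087  0.257 -0.002] 0.1068
[-0.105  0.278 -0.002] 0.1179
```

Emit:
{"method": "drive_tool", "body": {
  "motion": "28 -0.001 0.042 0 0.014; 28 -0.007 0.084 0 0.03; 28 -0.017 0.124 0 0.047; 28 -0.032 0.164 0 0.064; 28 -0.05 0.201 0 0.08; 28 -0.068 0.231 -0.001 0.094; 28 -0.087 0.257 -0.001 0.107; 28 -0.105 0.278 -0.001 0.118"
}}

```text
time_s: 23.22
tcp_pos: [0.5134, 0.1226, 0.1064]
eef_rot: [-1.426, -2.783, 0.011]
wrist_force: [-3.4, 0.6, 1.6]
gripper_width: 0.028
```

Run:
```python
from h import *
show();pol()
arc([124,122,120,118,116.5,115.5,114.5,112],[0]*8)
```

```text
t 23.22 tcp [0.5134 0.1226 0.1064] psi 125.73 F [-3.4  0.6  1.6] w 0.028 q [-0.01  0.59 -0.39  1.93  0.32  0.7   0.03] tilt [-0.016  0.    -1.   ]
ang 126.21 psi 125.73 r 0.1203 Ftan 2.44 Frad 2.48
[-0.001  0.015 -0.002] 0.0048
[-0.002  0.029 -0.003] 0.0104
[-0.003  0.043 -0.003] 0.0159
[-0.005  0.057 -0.003] 0.0215
[-0.006  0.068 -0.003] 0.0256
[-0.007  0.074 -0.003] 0.0284
[-0.009  0.081 -0.003] 0.0312
[-0.012  0.098 -0.003] 0.0381
```

Emit:
{"method": "drive_tool", "body": {
  "motion": "28 -0.001 0.015 -0.001 0.005; 28 -0.002 0.034 -0.001 0.012; 28 -0.004 0.057 -0.001 0.021; 28 -0.006 0.068 -0.001 0.026; 28 -0.008 0.079 -0.001 0.03; 28 -0.008 0.086 -0.001 0.032; 28 -0.009 0.093 -0.001 0.033; 28 -0.01 0.099 -0.001 0.033"
}}

```text
time_s: 23.88
tcp_pos: [0.5349, 0.1347, 0.1052]
eef_rot: [-1.705, -2.616, 0.029]
wrist_force: [-15.7, -7.2, 10.3]
gripper_width: 0.0283
```

```bash
python3 -c "
from h import *
show();pol()"; python3 chk.py s9; python3 -c "
from h import *
arc([116.5,116.5,116.5],[0,0,0],z=.2);arc([116.5,116.5,116.5],[0,0,0])"
```

```text
t 23.88 tcp [0.5349 0.1347 0.1052] psi 113.81 F [-15.7  -7.2  10.3] w 0.0283 q [-0.07  0.61 -0.34  1.86  0.28  0.74 -0.15] tilt [-0.026 -0.005 -1.   ]
ang 114.43 psi 113.81 r 0.1199 Ftan 17.24 Frad -0.08
[([0.651, 0.241, 0.014], 0.55), ([0.635, 0.198, 0.016], 0.48)]
[([0.582, 0.025, 0.111], 0.58), ([0.648, 0.244, 0.015], 0.56), ([0.507, 0.225, 0.002], 0.25)]
[([0.65, 0.243, 0.014], 0.37)]
t 24.33 tcp [0.5348 0.1347 0.105 ] psi 113.82 F [-13.5  -4.9   6.7] w 0.0282 q [-0.07  0.61 -0.34  1.86  0.28  0.74 -0.15] tilt [-0.025 -0.005 -1.   ]
ang 114.46 psi 113.82 r 0.1199 Ftan 14.28 Frad 1.12
[ 0.002 -0.022 -0.316] -0.0074
[ 0.002 -0.022 -0.316] -0.0074
[ 0.002 -0.022 -0.316] -0.0074
[-0.    -0.014 -0.006] -0.0074
[-0.    -0.014 -0.006] -0.0074
[-0.    -0.014 -0.006] -0.0074
```

Emit:
{"method": "drive_tool", "body": {
  "motion": "34 0 -0.014 -0.004 -0.007; 44 0 -0.014 -0.006 -0.007; 50 0 -0.014 -0.006 -0.007; 54 0 -0.014 -0.006 -0.007; 54 0 -0.014 -0.03 -0.007; 54 0.001 -0.017 -0.12 -0.007; 54 0.002 -0.022 -0.24 -0.007; 54 0.002 -0.026 -0.36 -0.007"
}}

```text
time_s: 25.0
tcp_pos: [0.5299, 0.1328, 0.2146]
eef_rot: [-1.646, -2.652, 0.028]
wrist_force: [1.2, 1.1, 0.1]
gripper_width: 0.0542
```

```bash
python3 -c "
from h import *
show();pol();rows([(.45,.16,.32,116)])"
```

```text
t 25.0 tcp [0.5299 0.1328 0.2146] psi 116.33 F [1.2 1.1 0.1] w 0.0542 q [-0.01  0.45 -0.4   1.81  0.21  0.95 -0.05] tilt [-0.026 -0.005 -1.   ]
ang 116.97 psi 116.33 r 0.1204 Ftan -1.6 Frad 0.42
[ 0.202 -0.207 -0.345] 0.0009
```

Emit:
{"method": "drive_tool", "body": {
  "motion": "54 0 0 -0.1 0; 54 0.02 -0.02 -0.2 0; 54 0.08 -0.08 -0.3 0; 54 0.14 -0.14 -0.34 0; 54 0.2 -0.2 -0.34 0; 54 0.2 -0.2 -0.34 0; 54 0.2 -0.2 -0.34 0; 54 0.2 -0.2 -0.34 0"
}}

```text
time_s: 25.67
tcp_pos: [0.4529, 0.1602, 0.3189]
eef_rot: [-1.648, -2.653, 0.027]
wrist_force: [-0.2, -1.2, -0.4]
gripper_width: 0.0539
```

```bash
python3 chk.py s10
python3 - <<'E'
from h import *
import cv2
p,d=bot.read_camera("top");cv2.imwrite("pics/t10.png",cv2.resize(p[100:300,180:400,::-1],None,fx=3,fy=3))
print([(np.round(r["centre"],3).tolist(),round(r["p"],2)) for r in bot.place_of("top","grip")+bot.place_of("top","hammer")+bot.place_of("top","tin")+bot.place_of("top","race")+bot.place_of("top","tray_in")])
print([(np.round(r["centre"],3).tolist(),round(r["p"],2)) for r in bot.place_of("top","ball4_center")])
E
```

```text
[([0.653, 0.243, 0.014], 0.44)]
[([0.65, 0.246, 0.015], 0.39), ([0.583, 0.028, 0.114], 0.18)]
[([0.649, 0.242, 0.015], 0.58)]
t 26.12 tcp [0.4523 0.1604 0.3184] psi 116.32 F [-0.  -0.5 -0.1] w 0.0541 q [-0.02  0.22 -0.47  1.86  0.1   1.12 -0.07] tilt [-0.027 -0.005 -1.   ]
ang 134.42 psi 116.32 r 0.1888 Ftan 0.41 Frad -0.35
[([0.529, 0.133, 0.11], 0.77), ([0.648, 0.236, 0.018], 0.45), ([0.414, -0.192, -0.003], 0.72), ([0.613, -0.131, 0.001], 0.65), ([0.64, 0.205, 0.025], 0.51), ([0.414, -0.195, -0.001], 0.23), ([0.255, 0.429, 0.003], 0.67), ([0.636, 0.191, 0.002], 0.56)]
[]
```

View pics/s10.png

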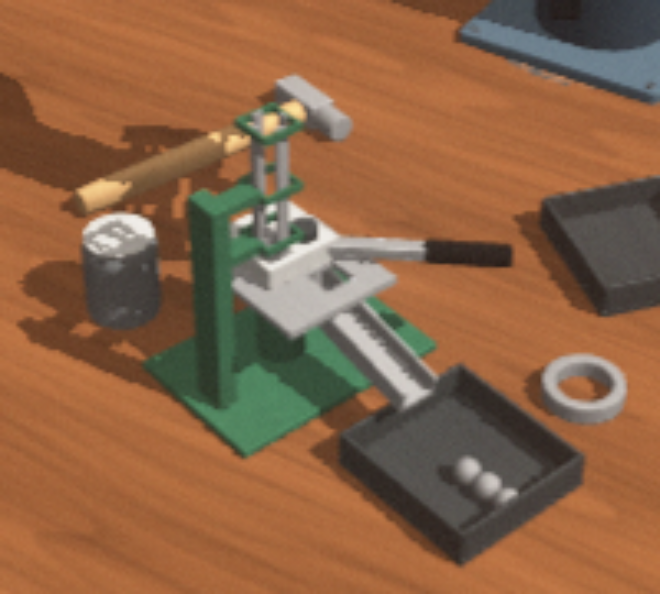

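View pics/t10.png

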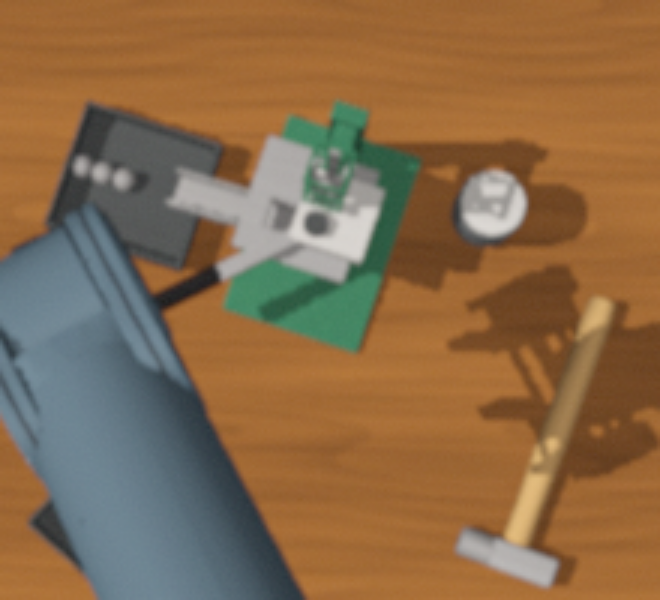

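Both views show three balls on the tray floor and the handle lying at the loading stop. The grip measures 117°, which is where that stop should be. The robot is clear, and the hammer, tin and race are where they were.

```bash
python3 -c "
from cell import bot
print(bot.sign_off())"
```

```text
the job is handed in; nothing more can be done
None
```

I counted three balls into the far tray and left the handle against the loading stop. I handed the job in at about 26 s of the allowed 64 s; sign-off gives no verdict.

- **Pressing:** I put the open fingers either side of the grip and pushed with one finger each way. At all seven stops the readings were about 13–20 N, held for more than 0.25 s; the limit is 60 N.
- **Balls in the tray:** the last pictures show three balls in a row on the tray floor. The one the network kept finding stayed put within its accuracy, and the other two look the same from picture to picture.
- **Handle:** the network puts the grip at (0.529, 0.133), about 117° from the pivot. The loading stop should be at about 117°, so the joint is close to 0.
- **Bystanders:** the networks put the hammer and tin within a few millimetres of where they started. For the race the last network answers were false (the tray and the hammer), but in the scene picture it lies where it did at the start.
- **Not measured:** I could not see the upper two balls directly, because the tube hides them. That they are still in the dispenser follows from three being in the tray and none lying elsewhere.

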